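# Sieve the hazelnuts out of the walnuts

### The job

Slide the sieve briskly to and fro in its pan by the pull handle at its end until all five hazelnuts have dropped through into the pan; the pull is not for lifting, and leave the top handle alone until then. Then let go, take the sieve by its top handle, lift it out and tip the three walnuts over its lip into the bowl, and hang the empty sieve back in the pan so that it sits down level on the rims. Keep every nut off the worktop and do not knock over or push about the bowl, squeeze bottle, garlic, mill and mug.

Things in the scene. Friction and masses are not known exactly. Their poses are not given: they have to be found in the camera images.
- pan: brushed-steel collecting pan, open on top, 277 x 161 mm over its turned-out rims, 70 mm high, on rubber feet; it does not move. Origin: centre of its underside on the worktop; x along its length, y across, z up. Inside it is 255 mm long (x) and 131 mm wide (y), inner floor at z = 7 mm, rim top at z = 70 mm. The sieve hangs in it by its side rims and slides along x
- sieve: aluminium sieve tray, loose, 0.33 to 0.54 kg, hanging in the pan by its side rims (25 mm above the origin). Origin: underside of the flat punched floor, at its centre; x along its length to the lip, y across, z up; axes as the pan's within 0.05 rad. In place its origin is at z = 45, y = 0 +-5, x = -55 to +9 mm in the pan's frame: 64 mm of travel, stopped by the pan's end walls
- floor (a point): centre of the sieve's flat floor, on its top, 3 mm above the sieve's origin. Floor 140 (x) by 116 mm inside, ten 20 mm square holes in staggered rows, so a nut rolling along x meets holes in every lane. Walls 45 mm high on three sides. Outside, the hanging body spans x = -73 to +118 mm and is 121 mm wide: 5 mm play a side in the pan. Side rims 155 mm over all. Slides with 2 to 5 N
- lip (a point): middle of the pouring lip's edge at x = +118, z = 25 mm in the sieve's frame; the lip climbs at 25 degrees from the floor's end at x = 70 mm, mouth 116 mm wide, open above. To roll walnuts out of the holes and over the lip, tip the sieve about y by 45 to 60 degrees, lip down; a little rocking frees one that stays in a hole
- pull (a point): centre of the pull handle at the sieve's end away from the lip: black bar along the sieve's y, 80 mm long, 12 mm wide (x), 14 mm high (z), at x = -112, y = 0, z = 70 mm in the sieve's frame (115 mm above the worktop when in place); 33 mm clear between bar and end wall, open below down to the pan rim 45 mm lower. For sliding only
- top (a point): centre of the top handle, a black bar on a steel bow across the sieve over its balance point, for lifting and tipping: bar along the sieve's y, 76 mm long, 14 mm wide (x), 18 mm high (z), at x = +18, y = 0, z = 98 mm in the sieve's frame (143 mm above the worktop when in place)
- bowl: round blue ceramic bowl, 176 mm across the rim, 65 mm high, loose, about 0.7 kg, empty at the start. Origin: centre of its underside. It stands on the one side of the worktop, the pan on the other
- hazelnut_1: hazelnut: round, 17 mm, reddish brown, 10 g; origin at its centre. At the start it lies on the floor of the sieve between the holes; it stays put until the sieve is jerked to and fro at over about 3 m/s2 (or tilted 15 degrees), then rolls and drops through a hole
- hazelnut_2: hazelnut: round, 17 mm, reddish brown, 10 g; origin at its centre. At the start it lies on the floor of the sieve between the holes; it stays put until the sieve is jerked to and fro at over about 3 m/s2 (or tilted 15 degrees), then rolls and drops through a hole
- hazelnut_3: hazelnut: round, 17 mm, reddish brown, 10 g; origin at its centre. At the start it lies on the floor of the sieve between the holes; it stays put until the sieve is jerked to and fro at over about 3 m/s2 (or tilted 15 degrees), then rolls and drops through a hole
- hazelnut_4: hazelnut: round, 17 mm, reddish brown, 10 g; origin at its centre. At the start it lies on the floor of the sieve between the holes; it stays put until the sieve is jerked to and fro at over about 3 m/s2 (or tilted 15 degrees), then rolls and drops through a hole
- hazelnut_5: hazelnut: round, 17 mm, reddish brown, 10 g; origin at its centre. At the start it lies on the floor of the sieve between the holes; it stays put until the sieve is jerked to and fro at over about 3 m/s2 (or tilted 15 degrees), then rolls and drops through a hole
- walnut_1: walnut: round, 37 mm, pale brown with a seam, 18 g; origin at its centre. At the start it sits on a hole of the sieve; it cannot pass
- walnut_2: walnut: round, 37 mm, pale brown with a seam, 18 g; origin at its centre. At the start it sits on a hole of the sieve; it cannot pass
- walnut_3: walnut: round, 37 mm, pale brown with a seam, 18 g; origin at its centre. At the start it sits on a hole of the sieve; it cannot pass
- mustard: yellow squeeze bottle with a pointed cap, 61 mm across, 194 mm high, loose; stands between pan and bowl (bystander). Origin: centre of its underside
- garlic: bulb of garlic, 53 mm across, 53 mm high, loose; lies between pan and bowl (bystander). Origin: centre of its underside
- salt_mill: glass salt mill with grey top, 44 mm across, 90 mm high, loose; at the front left by the sink (bystander). Origin: centre of its underside
- mug: white mug, 92 mm across, 127 mm with its handle, 95 mm high, loose; behind at the right (bystander). Origin: centre of its underside

How it is judged:
By the outcome, as a careful person would: the job done as asked, in the order asked, and still so for the second after the job is handed in, with the robot touching nothing.
It also fails if it takes over 61 s, if anything falls off the work surface, if the arm or the gripper's body presses on something with over 40 N, if the wrist force passes 120 N, or if a joint passes its speed limit or range.

### The arm

A 7-joint arm with a two-finger parallel gripper is mounted at the origin on a cart in front of the work surface, level with it; the furniture and walls round the work are solid. World frame = base frame: x ahead of the robot, y to its left, z up, the work surface at z = 0. Lengths are in m, angles in rad, forces in N, time in s.
With the tool pointing down it reaches from about 0.4 to 0.85 m from the base axis. Payload 10.4 kg.
Tool frame: the origin (TCP) lies on the centre line of the jaws, within the pads' length; the fingertips stand 11 mm ahead of it and the grasp point (between the pads) lies 8 mm behind it; z points along the fingers, y is the line along which they close (so a half turn about z gives the same grasp; the last joint's range is limited). The gripper opens to 87 mm and grips with 3 to 60 N. Pads are 19 mm wide; open, the fingers measure 117 mm over their backs; the gripper's body (75 mm by 190 mm) begins 51 mm behind the grasp point.
Start: joints at [1.091, 0.332, -0.065, 1.46, 0.022, 1.35, -0.088], TCP at [0.276, -0.561, 0.206] pointing down, gripper open.
Joint ranges: [-2.6, 2.6], [-0.5, 2.12], [-1.47, 1.34], [0.16, 2.42], [-1.27, 4.41], [0.06, 2.06], [-2.6, 2.6]. Speed limits (rad/s): [2.22, 2.22, 2.79, 2.79, 3.14, 3.14, 3.14].

### API

Orientations are given as a unit quaternion [x, y, z, w].
In Python, from bench import arm, cams, ticket gives the robot as it stands (arm), with the cameras (cams) and the job (ticket).
- The arm moves only by the tool steer_hand, called as name(argument=value, ...), one argument or row to a line, values as JSON. Schema: {"type":"object","properties":{"ticks":{"type":"object","properties":{"segments":{"type":"array","items":{"type":"array","items":{"type":"number"},"minItems":7,"maxItems":7},"minItems":1,"maxItems":10}},"additionalProperties":false,"required":["segments"]},"grip_force":{"type":"number"},"only":{"type":"string"},"quiet":{"type":"boolean"},"lines":{"type":"string"}},"required":["ticks"],"additionalProperties":false}. ticks is an object whose key "segments" holds a list of rows, 1 to 10 of them, each of 7 numbers: the finger opening in m, then dx, dy, dz in shares of the most that a row can go, 1 being 50 mm, then a rotation vector rx, ry, rz in shares of pi/2 rad (1.0 is pi/2 rad); each row shifts and turns the commanded pose from where the row before left it, along the tool's axes as they then stand; what a row does not reach is not made up. A row lasts 1/10 s, in which the tool goes at most 0.05 m and 0.15 rad, less where a joint would pass 70% of its speed; a pose out of reach is approached as far as the arm can. The fingers move at their own pace and stop on an object; grip_force is the grip in N (left out, the last holds). Time passes only in rows, so rows that do not move let the fingers close. The tool returns the time, the measured TCP pose, the force, the opening and the grip force at its end. only (a regular expression) keeps the lines of the reply that match it, lines (a string "A,B") keeps lines A to B, and quiet returns only ok. A shift or turn number past 1, either way, is cut back to 1. Input that does not fit is refused with a message, and nothing moves.
- arm.observe(): the state, without advancing time (a new reading comes with each control period).
- cams.capture(name): name is "side" or "top"; returns the picture (420x560x3 uint8, blue, green, red); there is no depth.
- cams.camera_model(name): a dict with "fx", "fy", "cx", "cy" (pixels), "R" (3x3) and "t" (3): a world point X has camera coordinates R X + t. Camera axes: x right, y down, z forward; pixel columns grow to the right and rows downward; lengths in m; the calibration is good to about 2 mm. A picture is of the moment at which its call begins. camera_model takes no time and is no camera call.
- ticket.close_job(): hands the job in; it is judged then, once.
The state is a dict: "time": time; "qpos": joint angles; "joint_vel": joint speeds; "effort": joint torques, N m; "tool_pos": TCP position; "orientation": TCP orientation; "ft_force": force on the tool from outside, world axes, zero at the start; "moment": the same for the moment, N m; "opening": finger opening in m; "grasp_force": force on a finger pad.
Only numpy, scipy, OpenCV 4.12 (cv2) and the standard library are available. Lean on these libraries where they do the work, as an engineer would, in place of code of your own. Each camera call takes 0.05 s, during which the arm holds its last target. There are 200 camera calls.

## Working session

There is one attempt and no reset: what is moved stays moved. The work goes in short steps, Python scripts to look and compute and a tool call to move; the robot and the scene stay as the last step left them, time stands still between calls to the robot, and variables do not carry over. Pictures are saved under pics/ and viewed, at most 10 in all, crops included, and the job is handed in when it is done.

```bash
ls; mkdir -p pics
```

Run:
```python
from bench import arm, cams, ticket
import cv2,numpy as np
for n in("side","top"):
    cv2.imwrite(f"pics/{n}0.png",cams.capture(n)); m=cams.camera_model(n); print(n,m)
print(arm.observe())
```

```text
bench.py
pics
side {'fx': 396.5505275086631, 'fy': 396.5505275086631, 'cx': 278.65528916803595, 'cy': 213.81233254659276, 'R': array([[-0.98805953, -0.15405945,  0.0020145 ],
       [-0.0582543 ,  0.3614454 , -0.93057168],
       [ 0.14263523, -0.91957757, -0.3661042 ]]), 't': array([0.52451123, 0.13578405, 1.16044583])}
top {'fx': 382.08353674361996, 'fy': 382.08353674361996, 'cx': 281.8037298618462, 'cy': 215.46917448718617, 'R': array([[-0.03002674, -0.99943255, -0.01526344],
       [-0.98357412,  0.03226259, -0.17759809],
       [ 0.17798975,  0.00968003, -0.98398473]]), 't': array([0.06735357, 0.57121261, 1.35237861])}
{'time': 0.1, 'qpos': array([ 1.0913869 ,  0.33279441, -0.06469574,  1.46083918,  0.02165016,
        1.34987875, -0.08851984]), 'joint_vel': array([-4.30692001e-05, -2.20838372e-03,  3.30897987e-04, -3.32207193e-03,
       -1.18647715e-03,  1.99968000e-04,  3.00033566e-04]), 'effort': array([ 1.62150034e-03, -6.24542069e+01,  2.44579482e-02, -3.90719819e+01,
       -6.15482521e-02,  3.64375266e-02,  2.81282513e-05]), 'tool_pos': array([ 0.27550341, -0.56061153,  0.20505109]), 'orientation': array([ 9.74027986e-01,  2.26426826e-01, -1.88756454e-04, -5.81749923e-04]), 'ft_force': array([ 0.22533601, -0.22367016,  0.82387781]), 'moment': array([-0.03196846, -0.01978639,  0.01463286]), 'grasp_force': 0.0, 'opening': 0.08688627611312578}
```

View pics/side0.png

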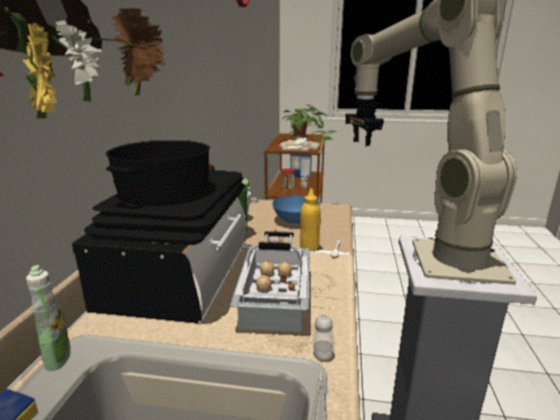

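View pics/top0.png

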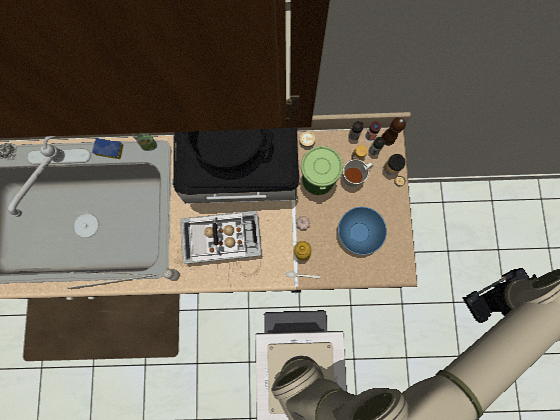

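The top view shows the pan around (221,238), the bowl around (362,231), mustard (303,250), garlic (303,223) and mill (172,273). Next I'll enlarge the pan in both views.

Run:
```python
import cv2,numpy as np
t=cv2.imread("pics/top0.png")[200:280,165:275]; s=cv2.imread("pics/side0.png")[225:335,225:325]
cv2.imwrite("pics/c1.png",cv2.resize(t,None,fx=7,fy=7,interpolation=cv2.INTER_CUBIC))
cv2.imwrite("pics/c2.png",cv2.resize(s,None,fx=5.4,fy=5.4,interpolation=cv2.INTER_CUBIC))
```

```text
(no output)
```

View pics/c1.png

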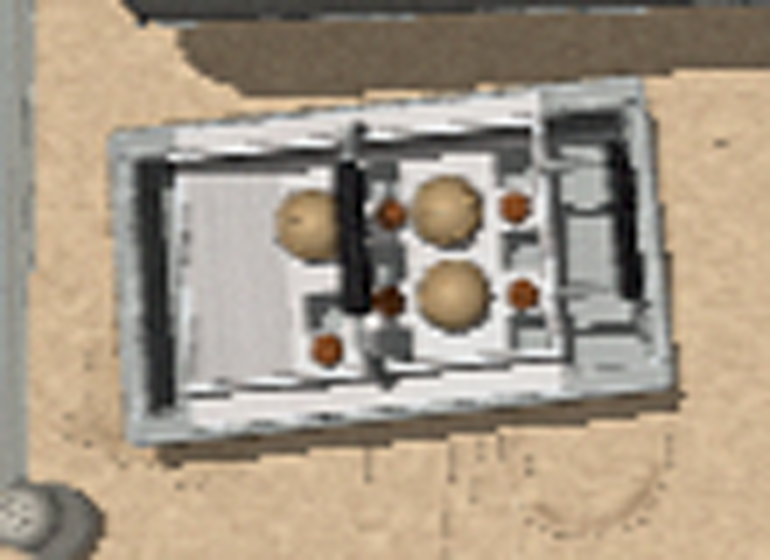

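View pics/c2.png

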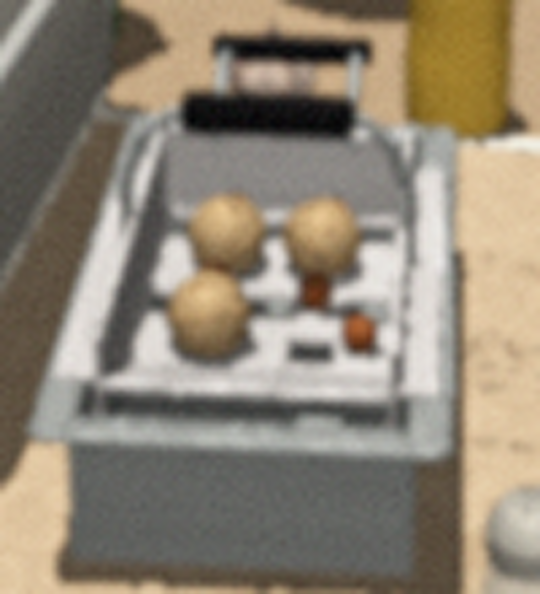

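Top crop: pan rim corners (110,130),(640,78),(672,388),(130,442); top bar (350,160)–(355,312); pull (618,143)–(632,297), on the bowl side, so the lip points away from the bowl. Side crop: pull centre (291,48), top bar centre (269,115).

Create h.py:
```python
from bench import arm, cams, ticket
import cv2,numpy as np
from scipy.spatial.transform import Rotation as Ro
CM={n:cams.camera_model(n) for n in("side","top")}
def ray(n,p):
    m=CM[n]; d=m["R"].T@np.array([(p[0]-m["cx"])/m["fx"],(p[1]-m["cy"])/m["fy"],1]); return -m["R"].T@m["t"],d
def onz(n,p,z):
    o,d=ray(n,p); return o+d*(z-o[2])/d[2]
def proj(n,X):
    m=CM[n]; c=m["R"]@np.asarray(X)+m["t"]; return np.array([m["fx"]*c[0]/c[2]+m["cx"],m["fy"]*c[1]/c[2]+m["cy"]])
def tri(pt,ps):
    A=[];b=[]
    for n,p in(("top",pt),("side",ps)):
        o,d=ray(n,p); d=d/np.linalg.norm(d); P=np.eye(3)-np.outer(d,d); A.append(P); b.append(P@o)
    return np.linalg.lstsq(np.vstack(A),np.hstack(b),rcond=None)[0]
```

Create a.py:
```python
from h import *
np.set_printoptions(precision=4,suppress=True)
c=lambda u,v,s=7,o=(165,200):((u+.5)/s-.5+o[0],(v+.5)/s-.5+o[1])
C=np.array([onz("top",c(*p),.07) for p in((110,130),(640,78),(672,388),(130,442))]); print(C)
print("sizes",[np.linalg.norm(C[i]-C[i-1]) for i in range(4)],"ctr",C.mean(0))
d=(C[0]+C[3]-C[1]-C[2]); th=np.arctan2(d[1],d[0]); print("yaw",th)
for n,a,b,z in(("pull",(618,143),(632,297),.120),("top",(350,160),(355,312),.150)):
    A,B=onz("top",c(*a),z),onz("top",c(*b),z); M=(A+B)/2;e=A-B
    q=M-C.mean(0); print(n,M,np.linalg.norm(e),"panframe",q[0]*np.cos(th)+q[1]*np.sin(th),-q[0]*np.sin(th)+q[1]*np.cos(th),"yaw",np.arctan2(e[1],e[0])+np.pi/2-np.pi if 0 else np.arctan2(-e[0],e[1])+0)
s=lambda u,v:c(u,v,5.4,(225,225))
print("tri pull",tri(c(626,220),s(291,48)),"top",tri(c(353,236),s(269,115)))
S=np.array([onz("side",s(*p),.07) for p in((30,438),(445,458),(455,130))]); print(S)
for n,p,z in(("bowl",(362,231),.065),("must",(303,250),.1),("garlic",(303,223),.03),("mill",(172,273),.085),("mug",(354,173),.095)): print(n,onz("top",p,z))
```

```bash
python3 a.py
```

```text
[[0.572  0.4185 0.07  ]
 [0.5904 0.1425 0.07  ]
 [0.4292 0.1291 0.07  ]
 [0.4104 0.4055 0.07  ]]
sizes [np.float64(0.16209739695878542), np.float64(0.2765989644541867), np.float64(0.1617585425802429), np.float64(0.2770184592463348)] ctr [0.5005 0.2739 0.07  ]
yaw 1.638057466729566
pull [0.5093 0.1473 0.12  ] 0.07746656357161484 panframe -0.126862818785046 -0.0003092175744324379 yaw -1.497978169216444
top [0.5015 0.2771 0.15  ] 0.07442109972033448 panframe 0.003156247636499919 -0.0012184732765703871 yaw -1.5370143134859917
tri pull [0.5092 0.1472 0.1151] top [0.5    0.278  0.1427]
[[0.5669 0.4248 0.07  ]
 [0.4078 0.4128 0.07  ]
 [0.4274 0.1342 0.07  ]]
bowl [ 0.5044 -0.2377  0.065 ]
must [ 0.4396 -0.0213  0.1   ]
garlic [ 0.546  -0.0283  0.03  ]
mill [0.3747 0.4401 0.085 ]
mug [ 0.7128 -0.2171  0.095 ]
```

Run:
```python
import cv2
t=cv2.imread("pics/top0.png")[120:290,270:420]
cv2.imwrite("pics/c3.png",cv2.resize(t,None,fx=3.5,fy=3.5,interpolation=cv2.INTER_CUBIC))
```

```text
(no output)
```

View pics/c3.png

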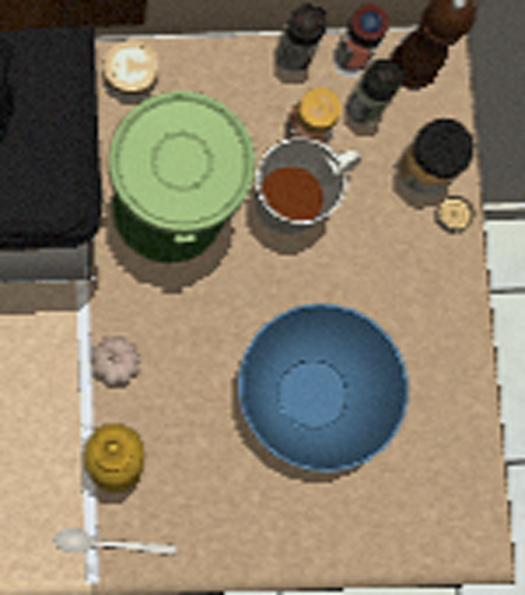

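Pan centre is (0.5005, 0.274), yaw 1.638, sizes match (277×162). The sieve sits at pan x = -15 mm, and both handles agree on that. I'll go up, turn, and go over to the pull.

Careful with the scale: shifts go in shares of 50 mm and turns go in shares of pi/2 rad. That gives: -0.0432 m is -0.864, -0.035 m is -0.7, 0.13 rad is 0.0828.

steer_hand(
  ticks={"segments": [[0.036,0,0,-0.8,0,0,0.0828],[0.036,0,0,-0.8,0,0,0.0828],[0.036,0,0,-0.7,0,0,0.0828],[0.036,0.35,-0.864,0,0,0,0],[0.036,0.35,-0.864,0,0,0,0],[0.036,0.35,-0.864,0,0,0,0],[0.036,0.35,-0.864,0,0,0,0],[0.036,0.35,-0.864,0,0,0,0],[0.036,0.35,-0.864,0,0,0,0],[0.036,0.35,-0.864,0,0,0,0]]},
  grip_force=30,
)

```text
time: 1.1
tool_pos: [0.3778, -0.2491, 0.3205]
orientation: [0.999, 0.033, -0.0, 0.0]
ft_force: [1.7, -0.8, 1.4]
opening: 0.0365
grasp_force: 0.0
```

steer_hand(
  ticks={"segments": [[0.036,0.35,-0.864,0,0,0,0],[0.036,0.35,-0.864,0,0,0,0],[0.036,0.35,-0.864,0,0,0,0],[0.036,0.35,-0.864,0,0,0,0],[0.036,0.35,-0.864,0,0,0,0],[0.036,0.35,-0.864,0,0,0,0],[0.036,0.35,-0.864,0,0,0,0],[0.036,0.35,-0.864,0,0,0,0],[0.036,0.35,-0.864,0,0,0,0],[0.036,0,0,0,0,0,0]]},
)

```text
time: 2.1
tool_pos: [0.5083, 0.1539, 0.3198]
orientation: [0.999, 0.038, -0.001, -0.002]
ft_force: [-1.0, 0.5, -0.6]
opening: 0.0361
grasp_force: 0.0
```

Create plan.py:
```python
# usage: plan.py x y z a [pitch]   target: tool down, tool x at yaw a; prints delta in the current tool axes
from h import *
import sys
np.set_printoptions(precision=4,suppress=True)
x,y,z,a=map(float,sys.argv[1:5])
s=arm.observe(); R=Ro.from_quat(s["orientation"])
T=Ro.from_euler("z",a)*Ro.from_euler("x",np.pi)
if len(sys.argv)>5: T=T*Ro.from_euler("x",float(sys.argv[5]))
print("t",s["time"],"pos",s["tool_pos"],"d_tool",R.inv().apply(np.array([x,y,z])-s["tool_pos"]),"rot",(R.inv()*T).as_rotvec(),"F",s["ft_force"],"q",s["qpos"])
```

```bash
python3 plan.py 0.509 0.147 0.107 0.067
```

```text
t 2.1 pos [0.5083 0.1539 0.3198] d_tool [0.0005 0.0077 0.2128] rot [-0.0034  0.0017  0.0082] F [-0.9823  0.4764 -0.6357] q [ 0.3047  0.1528 -0.7633  1.4817  0.1017  1.5495 -1.9505]
```

Scaled: 0.04 m is 0.8, 0.03 m is 0.6, 0.008 rad is 0.0051.

steer_hand(
  ticks={"segments": [[0.036,0,0.08,0.8,0,0,0.0051],[0.036,0,0.074,0.8,0,0,0],[0.036,0,0,0.8,0,0,0],[0.036,0,0,0.8,0,0,0],[0.036,0,0,0.6,0,0,0],[0.036,0,0,0.4,0,0,0],[0.036,0,0,0.06,0,0,0],[0.0,0,0,0,0,0,0],[0.0,0,0,0,0,0,0],[0.0,0,0,0,0,0,0]]},
  grip_force=40,
)

```text
time: 3.1
tool_pos: [0.5102, 0.1399, 0.1091]
orientation: [1.0, 0.029, 0.001, -0.0]
ft_force: [-0.0, 0.5, 0.8]
opening: 0.019
grasp_force: 0.0
```

```bash
python3 plan.py 0.509 0.147 0.107 0.067
```

```text
t 3.1 pos [0.5102 0.1399 0.1091] d_tool [-0.0008 -0.0071  0.002 ] rot [-0.     -0.0021 -0.0083] F [-0.0419  0.5106  0.7789] q [ 0.2898  0.2803 -0.7336  1.805   0.2068  1.1322 -2.0245]
```

Scaled: -0.004 m is -0.08, -0.003 m is -0.06.

steer_hand(
  ticks={"segments": [[0.0,0,-0.08,0.02,0,0,0],[0.0,0,-0.06,0.02,0,0,0],[0,0,0,0,0,0,0],[0,0,0,0,0,0,0]]},
  grip_force=40,
)

```text
time: 3.5
tool_pos: [0.509, 0.1469, 0.1058]
orientation: [1.0, 0.03, 0.0, 0.0]
ft_force: [0.7, -0.1, -0.2]
opening: 0.0005
grasp_force: 0.0
```

```bash
python3 plan.py 0.509 0.147 0.107 0.067
```

Run:
```python
from h import *
t=cams.capture("top")[190:290,165:285]; s=cams.capture("side")[225:335,225:325]
a=cv2.resize(t,(480,400),interpolation=cv2.INTER_CUBIC); b=cv2.resize(s,(320,400),interpolation=cv2.INTER_CUBIC)
cv2.imwrite("pics/p1.png",np.hstack([a,b]))
```

```text
t 3.5 pos [0.509  0.1469 0.1058] d_tool [ 0.     -0.0001 -0.0012] rot [ 0.     -0.0001 -0.0078] F [ 0.6618 -0.0964 -0.1998] q [ 0.2767  0.2882 -0.7355  1.8047  0.2126  1.1293 -2.0415]
```

View pics/p1.png

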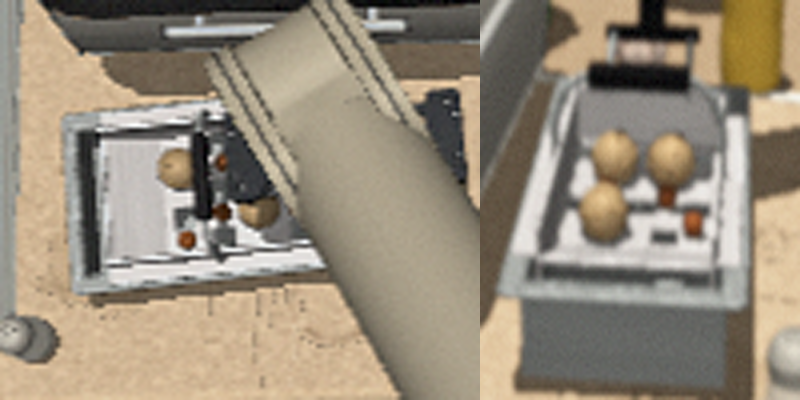

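The fingers closed on nothing, though the pull still seems in place. I'll take a closer look at the jaws against the bar.

Run:
```python
from h import *
S=cams.capture("side"); s=S[190:260,240:330]
print(proj("side",[.509,.147,.095]),proj("side",[.509,.147,.115]),proj("top",[.509,.147,.115]))
o=cv2.imread("pics/side0.png")[190:260,240:330]
cv2.imwrite("pics/p2.png",np.hstack([cv2.resize(i,None,fx=4.4,fy=7,interpolation=cv2.INTER_CUBIC) for i in(o,s)]))
```

```text
[278.33209749 240.2446129 ] [278.34498918 233.43739822] [254.07769984 231.22396493]
```

View pics/p2.png

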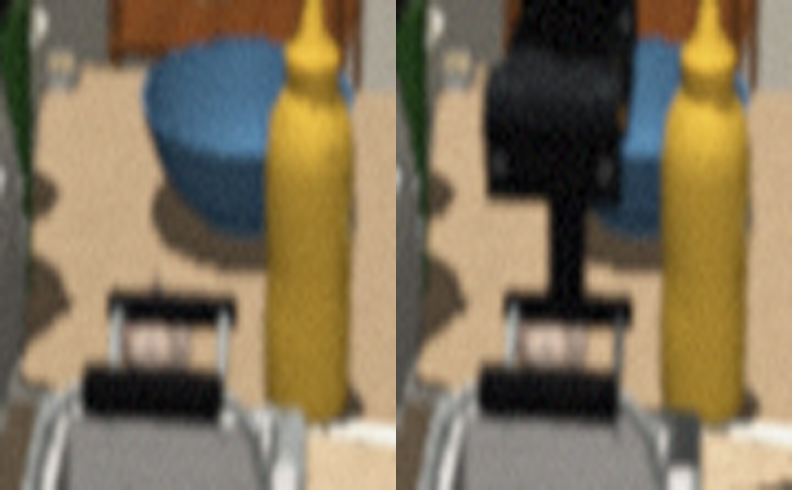

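Run:
```python
from h import *
for X in([.509,.242,.165],[.509,.184,.165],[.509,.147,.165],[.509,.242,.192],[.509,.147,.192],[.509,.153,.108],[.509,.153,.122],[.509,.147,.122]): print(X,proj("side",X))
print({k:arm.observe()[k] for k in("opening","grasp_force","ft_force","tool_pos","time")})
S=cams.capture("side")
for r in range(226,246): print(r,S[r,270:290].max(axis=1))
```

```text
[0.509, 0.242, 0.165] [272.24394131 230.53163623]
[0.509, 0.184, 0.165] [276.1159396  221.35822005]
[0.509, 0.147, 0.165] [278.37801452 215.99898354]
[0.509, 0.242, 0.192] [272.19947718 220.11038929]
[0.509, 0.147, 0.192] [278.39633745 206.32390553]
[0.509, 0.153, 0.108] [277.99064029 236.76287717]
[0.509, 0.153, 0.122] [277.9980636  231.94404364]
[0.509, 0.147, 0.122] [278.34954362 231.03251198]
{'opening': 0.000342468599737753, 'grasp_force': 0.021176066869088572, 'ft_force': array([ 0.10725541,  0.88768069, -0.79155071]), 'tool_pos': array([0.50904269, 0.14666536, 0.10577576]), 'time': 3.65}
226 [204 202 207 190 128  53  11  12  14   3   8  14  35  71  85  86  81  82
  80  80]
227 [204 201 206 190 130  52  10  13  19  14   5  19  60 102 119 121 115 115
 108  94]
228 [207 205 204 193 128  54  16   7   6  19  13  14  71 136 164 175 175 172
 163 139]
229 [206 203 203 191 127  51  13   9  14  14   6  22  77 152 188 206 202 203
 193 181]
230 [190 191 188 169 111  46  17  18  11  12  11  25  74 144 188 200 203 205
 199 196]
231 [136 135 133 124  76  28  14  11   6   9  13  18  54 113 14
[... 415 characters left out ...]
1 188 192 193 180 153 141 145 157 144 146 155 165 169 167
 158 127]
238 [195 203 209 207 205 207 211 205 183 163 168 173 166 177 189 202 203 201
 187 151]
239 [190 202 203 192 188 197 208 200 180 162 158 165 165 182 200 207 209 208
 197 153]
240 [161 179 178 171 167 176 184 180 170 145 145 146 154 176 201 209 211 206
 195 151]
241 [126 141 145 145 147 149 155 152 141 126 125 130 146 169 188 196 199 194
 185 141]
242 [ 73  81  91 101  96  96  97  94  91  90  85  93 104 130 142 148 152 155
 140 115]
243 [34 44 41 42 49 47 48 47 49 42 45 51 50 59 77 74 85 89 84 71]
244 [24 20 24 25 25 23 21 25 25 24 25 31 29 26 29 35 35 43 37 39]
245 [23 18 24 21 18 20 23 22 24 21 19 23 24 21 23 23 21 19 18 34]
```

Run:
```python
from h import *
R=Ro.from_quat([.974028,.226427,-.000189,-.000582]); p=np.array([.2755,-.5606,.20505])
out=[]
for n in("side","top"):
    I=cv2.imread(f"pics/{n}0.png"); q=[]
    for sy in(-1,1):
        for y in(.0435,.0585): q.append(proj(n,p+R.apply([0,sy*y,.011])))
    c=proj(n,p).astype(int); x0,y0=c[0]-30,c[1]-25
    im=cv2.resize(I[y0:y0+50,x0:x0+60],None,fx=6.6,fy=8,interpolation=cv2.INTER_CUBIC)
    for a in q: cv2.circle(im,(int((a[0]-x0+.5)*6.6),int((a[1]-y0+.5)*8)),3,(0,0,255),1)
    out.append(im); print(n,np.round(q,1))
cv2.imwrite("pics/p3.png",np.hstack(out))
```

```text
side [[365.6 152.5]
 [367.4 153.3]
 [355.5 148.2]
 [353.9 147.4]]
top [[465.5 300.6]
 [461.5 302.9]
 [488.9 287.4]
 [492.9 285.2]]
```

View pics/p3.png

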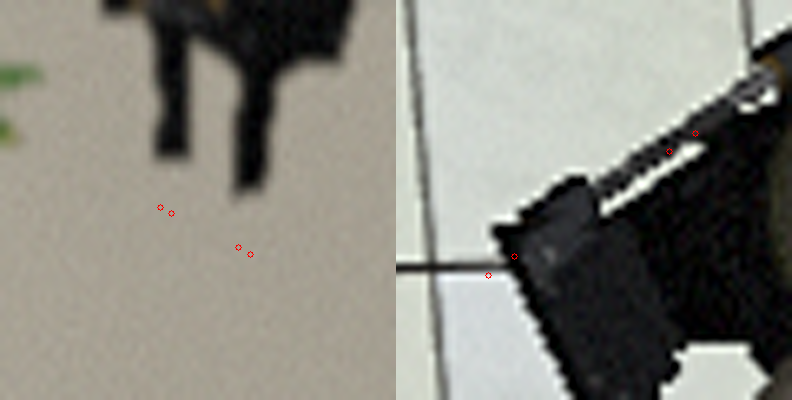

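The start picture shows the true fingertips about 30 mm short of where the reported TCP puts them, so the jaws closed just above the bar. I'll open, go 28 mm lower, and close again.

Scaled: 0.012 m is 0.24, 0.004 m is 0.08.

steer_hand(
  ticks={"segments": [[0.036,0,0,0,0,0,0],[0.036,0,0,0,0,0,0],[0.036,0,0,0,0,0,0],[0.036,0,0,0.24,0,0,0],[0.036,0,0,0.24,0,0,0],[0.036,0,0,0.08,0,0,0],[0.036,0,0,0,0,0,0]]},
  grip_force=40,
)

```text
time: 4.4
tool_pos: [0.5082, 0.1466, 0.0765]
orientation: [1.0, 0.029, -0.001, 0.0]
ft_force: [-0.3, -0.1, -0.2]
opening: 0.0355
grasp_force: 0.0
```

steer_hand(
  ticks={"segments": [[0.0,0,0,0,0,0,0],[0,0,0,0,0,0,0],[0,0,0,0,0,0,0],[0,0,0,0,0,0,0]]},
)

```text
time: 4.8
tool_pos: [0.5092, 0.147, 0.0781]
orientation: [1.0, 0.029, 0.0, -0.0]
ft_force: [0.0, -0.1, 0.9]
opening: 0.012
grasp_force: 11.9
```

Scaled: -0.03 m is -0.6, -0.015 m is -0.3.

steer_hand(
  ticks={"segments": [[0,0,0.3,0,0,0,0],[0,0,-0.6,0,0,0,0],[0,0,0.6,0,0,0,0],[0,0,-0.6,0,0,0,0],[0,0,0.6,0,0,0,0],[0,0,-0.6,0,0,0,0],[0,0,0.6,0,0,0,0],[0,0,-0.6,0,0,0,0],[0,0,0.6,0,0,0,0],[0,0,-0.3,0,0,0,0]]},
  grip_force=50,
)

```text
time: 5.8
tool_pos: [0.5105, 0.1402, 0.0781]
orientation: [1.0, 0.026, 0.0, 0.003]
ft_force: [0.2, -3.7, -0.8]
opening: 0.0114
grasp_force: 50.0
```

Create nuts.py:
```python
from h import *
I=cams.capture("side"); s=I[250:305,245:312].astype(int)
def blobs(m,a):
    n,l,st,ce=cv2.connectedComponentsWithStats(m.astype(np.uint8)); return [(round(ce[i][0]+245,1),round(ce[i][1]+250,1),int(st[i][4])) for i in range(1,n) if st[i][4]>=a]
b,g,r=s[...,0],s[...,1],s[...,2]
print("haz",blobs((r>2*g)&(r>60),4),"wal",blobs((r>150)&(r-b>50)&(r<=2*g),15))
```

```bash
python3 nuts.py; python3 plan.py .509 .147 .078 .067
```

Run:
```python
import cv2,sys
import numpy as np
s=cv2.imread("pics/side0.png")[250:305,245:312].astype(int);b,g,r=s[...,0],s[...,1],s[...,2]
print(((r>2*g)&(r>60)).sum())
```

```text
haz [] wal [(np.float64(310.5), np.float64(255.7), 15), (np.float64(282.8), np.float64(273.0), 103), (np.float64(266.1), np.float64(277.9), 216), (np.float64(311.0), np.float64(291.5), 26)]
t 5.85 pos [0.5096 0.1461 0.0782] d_tool [-0.0005 -0.0009  0.0002] rot [ 0.0014 -0.0009 -0.0106] F [-0.7925  2.1544 -1.6205] q [ 0.2673  0.3233 -0.7291  1.831   0.2444  1.0781 -2.0672]
0
```

Create nuts.py:
```python
from h import *
import sys
def f(I,x0,x1,y0,y1):
    s=I[y0:y1,x0:x1].astype(int);b,g,r=s[...,0],s[...,1],s[...,2]
    m=(r-g>35)&(g<110)&(r>70)
    n,l,st,ce=cv2.connectedComponentsWithStats(m.astype(np.uint8)); return [(int(ce[i][0]+x0),int(ce[i][1]+y0),int(st[i][4])) for i in range(1,n) if st[i][4]>=2]
B={"side":(245,306,250,305),"top":(180,262,210,265)}
for n in B: print(n,"before",f(cv2.imread(f"pics/{n}0.png"),*B[n]),"now",f(cams.capture(n),*B[n]))
```

```bash
python3 nuts.py; python3 -c "
import cv2
print(cv2.imread('pics/side0.png')[284:289,289:294,:].tolist())"
```

```text
side before [(283, 279, 11), (291, 285, 26)] now [(290, 283, 32), (282, 299, 8)]
top before [(220, 229, 6), (238, 229, 9), (239, 241, 11), (211, 249, 13)] now [(212, 248, 11)]
[[[70, 97, 140], [54, 90, 153], [58, 98, 163], [61, 97, 157], [80, 104, 143]], [[69, 96, 149], [49, 92, 162], [51, 97, 170], [52, 96, 163], [53, 86, 142]], [[60, 88, 142], [44, 85, 153], [46, 88, 156], [47, 86, 151], [46, 77, 135]], [[62, 82, 127], [36, 70, 127], [33, 69, 130], [35, 70, 127], [37, 63, 113]], [[71, 85, 116], [34, 58, 105], [26, 55, 103], [28, 53, 99], [46, 61, 98]]]
```

Scaled: -0.036 m is -0.72, -0.018 m is -0.36.

steer_hand(
  ticks={"segments": [[0,0,0.36,0,0,0,0],[0,0,-0.72,0,0,0,0],[0,0,0.72,0,0,0,0],[0,0,-0.72,0,0,0,0],[0,0,0.72,0,0,0,0],[0,0,-0.72,0,0,0,0],[0,0,0.72,0,0,0,0],[0,0,-0.72,0,0,0,0],[0,0,0.72,0,0,0,0],[0,0,-0.36,0,0,0,0]]},
  grip_force=50,
)

```text
time: 6.95
tool_pos: [0.5108, 0.139, 0.0781]
orientation: [1.0, 0.026, 0.0, 0.003]
ft_force: [1.1, -4.7, 0.3]
opening: 0.0115
grasp_force: 50.0
```

```bash
python3 nuts.py
```

```text
side before [(283, 279, 11), (291, 285, 26)] now [(292, 282, 29), (283, 298, 16)]
top before [(220, 229, 6), (238, 229, 9), (239, 241, 11), (211, 249, 13)] now [(213, 249, 12)]
```

Scaled: -0.045 m is -0.9, -0.022 m is -0.44.

steer_hand(
  ticks={"segments": [[0,0,0.44,0,0,0,0],[0,0,-0.9,0,0,0,0],[0,0,0.9,0,0,0,0],[0,0,-0.9,0,0,0,0],[0,0,0.9,0,0,0,0],[0,0,-0.9,0,0,0,0],[0,0,0.9,0,0,0,0],[0,0,-0.9,0,0,0,0],[0,0,0.9,0,0,0,0],[0,0,-0.44,0,0,0,0]]},
  grip_force=50,
)

```text
time: 8.05
tool_pos: [0.5109, 0.1374, 0.0779]
orientation: [1.0, 0.026, 0.0, 0.004]
ft_force: [0.0, -14.5, 16.3]
opening: 0.0112
grasp_force: 50.0
```

```bash
python3 nuts.py; python3 -c "
from h import *
print(arm.observe()['tool_pos'],tri((213,249),(292,282)))"
```

```text
side before [(283, 279, 11), (291, 285, 26)] now [(290, 282, 29), (283, 298, 16)]
top before [(220, 229, 6), (238, 229, 9), (239, 241, 11), (211, 249, 13)] now [(214, 248, 10)]
[0.50905398 0.14747421 0.07802169] [0.45459583 0.30019237 0.06324562]
```

Scaled: -0.046 m is -0.92, 0.027 m is 0.54.

steer_hand(
  ticks={"segments": [[0,0,0.54,0,0,0,0],[0,0,0,0,0,0,0],[0,0,-0.92,0,0,0,0],[0,0,0,0,0,0,0],[0,0,0.92,0,0,0,0],[0,0,0,0,0,0,0],[0,0,-0.92,0,0,0,0],[0,0,0,0,0,0,0],[0,0,0.92,0,0,0,0],[0,0,0,0,0,0,0]]},
  grip_force=50,
)

```text
time: 9.15
tool_pos: [0.5109, 0.114, 0.0774]
orientation: [1.0, 0.027, -0.001, 0.001]
ft_force: [-7.8, -14.8, 22.2]
opening: 0.0115
grasp_force: 50.0
```

```bash
python3 nuts.py
```

```text
side before [(283, 279, 11), (291, 285, 26)] now [(289, 278, 33), (282, 298, 13)]
top before [(220, 229, 6), (238, 229, 9), (239, 241, 11), (211, 249, 13)] now [(193, 229, 13), (219, 247, 13)]
```

steer_hand(
  ticks={"segments": [[0,0,-0.92,0,0,0,0],[0,0,0,0,0,0,0],[0,0,0.92,0,0,0,0],[0,0,0,0,0,0,0],[0,0,-0.92,0,0,0,0],[0,0,0,0,0,0,0],[0,0,0.92,0,0,0,0],[0,0,0,0,0,0,0],[0,0,-0.54,0,0,0,0],[0,0,0,0,0,0,0]]},
  grip_force=50,
)

```text
time: 10.25
tool_pos: [0.509, 0.1475, 0.0779]
orientation: [1.0, 0.03, 0.0, -0.001]
ft_force: [0.3, 3.0, 2.5]
opening: 0.0112
grasp_force: 50.0
```

```bash
python3 nuts.py; python3 -c "
from h import *
print(arm.observe()['tool_pos'])"
```

```text
side before [(283, 279, 11), (291, 285, 26)] now [(283, 300, 2)]
top before [(220, 229, 6), (238, 229, 9), (239, 241, 11), (211, 249, 13)] now []
[0.50909538 0.14671599 0.07769179]
```

Scaled: -0.044 m is -0.88, 0.025 m is 0.5.

steer_hand(
  ticks={"segments": [[0,0,0.5,0,0,0,0],[0,0,0,0,0,0,0],[0,0,-0.88,0,0,0,0],[0,0,0,0,0,0,0],[0,0,0.88,0,0,0,0],[0,0,0,0,0,0,0],[0,0,-0.88,0,0,0,0],[0,0,0,0,0,0,0],[0,0,0.38,0,0,0,0],[0,0,0,0,0,0,0]]},
  grip_force=50,
)

```text
time: 11.35
tool_pos: [0.5092, 0.1442, 0.0775]
orientation: [1.0, 0.028, -0.0, 0.001]
ft_force: [-3.1, -3.7, 12.3]
opening: 0.0115
grasp_force: 50.0
```

steer_hand(
  ticks={"segments": [[0.036,0,0,0,0,0,0],[0.036,0,0,0,0,0,0],[0.036,0,0,0,0,0,0],[0.036,0,0,-0.4,0,0,0],[0.036,0,0,-0.8,0,0,0],[0.036,0,0.2,-1,0,0,0],[0.036,-0.2,1,0,0,0,0],[0.036,-0.2,1,0,0,0,0],[0.036,-0.2,1,0,0,0,0],[0.036,-0.2,1,0,0,0,0]]},
)

```text
time: 12.35
tool_pos: [0.4812, -0.0632, 0.1868]
orientation: [1.0, 0.029, 0.0, 0.0]
ft_force: [0.6, 0.2, -0.7]
opening: 0.036
grasp_force: 0.0
```

```bash
python3 nuts.py;python3 - <<'E'
from h import *
t=cams.capture("top")[195:285,165:275]; s=cams.capture("side")[225:335,225:325]
cv2.imwrite("pics/p4.png",np.hstack([cv2.resize(t,(440,360),interpolation=cv2.INTER_CUBIC),cv2.resize(s,(360,360),interpolation=cv2.INTER_CUBIC)]))
E
```

```text
side before [(283, 279, 11), (291, 285, 26)] now [(282, 299, 10)]
top before [(220, 229, 6), (238, 229, 9), (239, 241, 11), (211, 249, 13)] now []
```

View pics/p4.png

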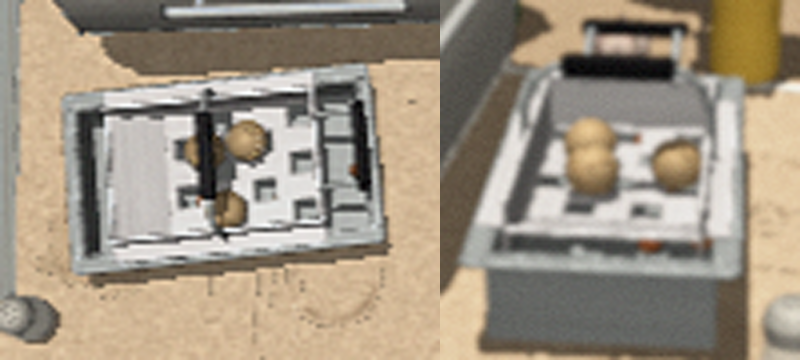

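Run:
```python
from h import *
for p in((279.7,267.2),):
  for z in(.0565,.048,.0155):
    X=onz("side",p,z); u=proj("top",X); print(z,X,"top px",u,"in p4",(u-[165,195])*4)
def c(p): return (p[0]/4+165,p[1]/4+195)
for p in((198,197),(355,168)):
  for z in(.0565,.0155):
    X=onz("top",c(p),z);print(p,z,X,proj("side",X))
for n,a,z in(("pull",(364,145),.120),("top",(206,155),.150)): print(n,onz("top",c(a),z))
I=cams.capture("side")[225:335,225:325][30:52,40:75]
print(I[12-2:16,12:20].tolist())
```

```text
0.0565 [0.49343588 0.22351379 0.0565    ] top px [234.49366918 238.35348761] in p4 [277.97467671 173.41395044]
0.048 [0.49572251 0.20844153 0.048     ] top px [238.92751356 237.87640613] in p4 [295.71005425 171.50562453]
0.0155 [0.50446551 0.15081229 0.0155    ] top px [255.38667808 236.10540069] in p4 [361.54671232 164.42160277]
(198, 197) 0.0565 [0.4742693 0.2962207 0.0565   ] [283.05892351 282.79274104]
(198, 197) 0.0155 [0.47877007 0.30397655 0.0155    ] [280.61325027 299.27310542]
(355, 168) 0.0565 [0.49614465 0.15348742 0.0565    ] [282.64473572 254.52163082]
(355, 168) 0.0155 [0.50129691 0.15699246 0.0155    ] [280.50446663 268.38914866]
pull [0.50798921 0.13990335 0.12      ]
top [0.49952369 0.27177979 0.15      ]
[[[171, 175, 177], [168, 172, 174], [162, 168, 177], [173, 181, 193], [197, 202, 211], [214, 221, 225], [218, 223, 228], [221, 225, 229]], [[121, 125, 125], [114, 120, 126], [108, 119, 142], [142, 156, 178], [199, 204, 216], [221, 224, 230], [225, 228, 231], [226, 230, 232]], [[109, 114, 113], [91, 101, 110], [83, 103, 136], [121, 138, 169], [195, 204, 215], [223, 227, 231], [226, 230, 232], [221, 228, 230]], [[147, 152, 155], [132, 139, 149], [122, 136, 163], [152, 167, 188], [203, 213, 223], [224, 228, 232], [227, 232, 232], [219, 224, 229]], [[203, 206, 212], [194, 198, 207], [188, 198, 208], [198, 206, 218], [219, 223, 230], [225, 228, 230], [223, 226, 232], [199, 205, 211]], [[221, 225, 231], [218, 222, 228], [223, 227, 231], [220, 225, 231], [225, 228, 233], [224, 229, 232], [213, 219, 222], [171, 179, 186]]]
```

Everything reddish that shows is at pan-floor height and agrees in both views, and no hazelnut is visible on the sieve. The walnuts are still in the sieve. Now the top handle at (0.5005, 0.2725).

Scaled: -0.05 m is -1, -0.0418 m is -0.836.

steer_hand(
  ticks={"segments": [[0.05,0,0,-1,0,0,0],[0.05,0.098,-0.836,-0.4,0,0,0],[0.05,0.098,-0.836,0,0,0,0],[0.05,0.098,-0.836,0,0,0,0],[0.05,0.098,-0.836,0,0,0,0],[0.05,0.098,-0.836,0,0,0,0],[0.05,0.098,-0.836,0,0,0,0],[0.05,0.098,-0.836,0,0,0,0],[0.05,0.098,-0.836,0,0,0,0],[0.05,0,0,0,0,0,0]]},
  grip_force=60,
)

```text
time: 13.6
tool_pos: [0.4981, 0.2833, 0.2565]
orientation: [0.999, 0.035, -0.001, -0.002]
ft_force: [-1.1, -0.5, 0.3]
opening: 0.0499
grasp_force: 0.0
```

```bash
python3 plan.py 0.5005 0.2725 0.104 0.06
```

```text
t 13.6 pos [0.4981 0.2833 0.2565] d_tool [0.002  0.0116 0.1524] rot [-0.0041  0.0018  0.0099] F [-1.1441 -0.5181  0.2924] q [ 0.1352  0.3121 -0.9018  1.4877  0.2405  1.4585 -2.2705]
```

Scaled: 0.04 m is 0.8, 0.02 m is 0.4.

steer_hand(
  ticks={"segments": [[0.05,0,0.06,0.8,0,0,0],[0.05,0,0,0.4,0,0,0],[0.05,0,0,0,0,0,0]]},
)

```text
time: 13.9
tool_pos: [0.4997, 0.272, 0.194]
orientation: [1.0, 0.03, -0.002, 0.001]
ft_force: [-0.0, -0.1, 0.8]
opening: 0.05
grasp_force: 0.0
```

```bash
python3 plan.py 0.5005 0.2725 0.104 0.06
```

```text
t 13.9 pos [0.4997 0.272  0.194 ] d_tool [ 0.0013 -0.0006  0.09  ] rot [0.0015 0.0045 0.0006] F [-0.0299 -0.097   0.7541] q [ 0.1448  0.3403 -0.8846  1.5896  0.2666  1.344  -2.2833]
```

Careful with the scale: shifts go in shares of 50 mm and turns go in shares of pi/2 rad. That gives: 0.04 m is 0.8, 0.03 m is 0.6.

steer_hand(
  ticks={"segments": [[0.05,0,0,0.8,0,0,0],[0.05,0,0,0.6,0,0,0],[0.05,0,0,0.4,0,0,0],[0.05,0,0,0,0,0,0],[0,0,0,0,0,0,0],[0,0,0,0,0,0,0],[0,0,0,0,0,0,0],[0,0,0,0,0,0,0]]},
  grip_force=60,
)

```text
time: 14.7
tool_pos: [0.5021, 0.2722, 0.1077]
orientation: [1.0, 0.029, 0.001, -0.0]
ft_force: [0.7, -0.3, -0.4]
opening: 0.0257
grasp_force: 0.0
```

```bash
python3 plan.py 0.5005 0.2725 0.104 0.06
```

```text
t 14.7 pos [0.5021 0.2722 0.1077] d_tool [-0.0016 -0.0004  0.0037] rot [-0.0003 -0.0015 -0.0013] F [ 0.7019 -0.2866 -0.3668] q [ 0.1173  0.4175 -0.8533  1.6939  0.337   1.1831 -2.3346]
```

Scaled: 0.002 m is 0.04.

steer_hand(
  ticks={"segments": [[0,0,0,0.04,0,0,0],[0,0,0,0,0,0,0],[0,0,0,0,0,0,0],[0,0,0,0,0,0,0]]},
  grip_force=60,
)

```text
time: 15.1
tool_pos: [0.5018, 0.2727, 0.1051]
orientation: [1.0, 0.03, 0.0, -0.0]
ft_force: [1.1, 3.1, 2.6]
opening: 0.0133
grasp_force: 60.0
```

```bash
python3 plan.py 0.5005 0.2725 0.104 0.06
```

```text
t 15.1 pos [0.5018 0.2727 0.1051] d_tool [-0.0013  0.0001  0.0011] rot [-0.0009 -0.0007 -0.0007] F [1.0889 3.0789 2.6305] q [ 0.116   0.4206 -0.8524  1.6964  0.3388  1.1788 -2.3359]
```

Gripped at 13 mm. Lifting.

Scaled: -0.03 m is -0.6, -0.02 m is -0.4.

steer_hand(
  ticks={"segments": [[0,0,0,-0.1,0,0,0],[0,0,0,-0.2,0,0,0],[0,0,0,-0.3,0,0,0],[0,0,0,-0.4,0,0,0],[0,0,0,-0.6,0,0,0],[0,0,0,-0.6,0,0,0],[0,0,0,-0.6,0,0,0],[0,0,0,-0.6,0,0,0],[0,0,0,-0.4,0,0,0],[0,0,0,-0.2,0,0,0]]},
  grip_force=60,
)

```text
time: 16.1
tool_pos: [0.5018, 0.2723, 0.3077]
orientation: [1.0, 0.029, 0.001, -0.0]
ft_force: [-0.1, 0.5, -4.7]
opening: 0.0135
grasp_force: 60.0
```

```bash
python3 plan.py 0.5018 -0.2 0.305 0.06
```

```text
t 16.1 pos [0.5018 0.2723 0.3077] d_tool [-0.0278  0.4715  0.0022] rot [-0.0008 -0.0028 -0.0012] F [-0.0808  0.5191 -4.6936] q [ 0.1468  0.2871 -0.9014  1.4039  0.2251  1.5541 -2.2493]
```

Scaled: 0.035 m is 0.7, 0.03 m is 0.6.

steer_hand(
  ticks={"segments": [[0,0,0.2,0,0,0,0],[0,-0.02,0.4,0,0,0,0],[0,-0.03,0.6,0,0,0,0],[0,-0.04,0.7,0,0,0,0],[0,-0.04,0.7,0,0,0,0],[0,-0.04,0.7,0,0,0,0],[0,-0.04,0.7,0,0,0,0],[0,-0.04,0.7,0,0,0,0],[0,-0.04,0.7,0,0,0,0],[0,-0.04,0.7,0,0,0,0]]},
  grip_force=60,
)

```text
time: 17.1
tool_pos: [0.5019, -0.0358, 0.3036]
orientation: [1.0, 0.029, -0.001, 0.0]
ft_force: [0.4, -0.7, -3.3]
opening: 0.0136
grasp_force: 60.0
```

steer_hand(
  ticks={"segments": [[0,-0.04,0.7,0,0,0,0],[0,-0.04,0.7,0,0,0,0],[0,-0.04,0.7,0,0,0,0],[0,-0.04,0.7,0,0,0,0],[0,-0.04,0.7,0,0,0,0],[0,-0.02,0.6,0,0,0,0],[0,-0.02,0.5,0,0,0,0],[0,-0.02,0.4,0,0,0,0],[0,0,0.2,0,0,0,0],[0,0,0,0,0,0,0]]},
  grip_force=60,
)

```text
time: 18.1
tool_pos: [0.5048, -0.2948, 0.304]
orientation: [1.0, 0.029, -0.0, -0.0]
ft_force: [0.7, 0.6, -4.7]
opening: 0.0133
grasp_force: 60.0
```

Create tip.py:
```python
# tip.py theta_deg lip_y lip_z : delta for the sieve tipped by theta with lip over the bowl
from h import *
import sys
np.set_printoptions(precision=4,suppress=True)
th,ly,lz=map(float,sys.argv[1:4]); th=np.radians(th); OFF=.036
s=arm.observe(); R=Ro.from_quat(s["orientation"]); z=R.as_matrix()[:,2]
G=s["tool_pos"]-OFF*z
lip=lambda R:R.apply([0,-.100,.073])   # lip from handle, tool axes (tool y = -sieve x)
print("t",s["time"],"G",G,"lip now",G+lip(R),"tip deg",np.degrees(np.arctan2(-z[1],-z[2])),"F",s["ft_force"],"open",s["opening"])
T=Ro.from_euler("z",.058)*Ro.from_euler("x",np.pi)*Ro.from_euler("x",-th)
L=np.array([.507,ly,lz]); P=L-lip(T)+OFF*T.as_matrix()[:,2]
print("d_tool",R.inv().apply(P-s["tool_pos"]),"d_world",P-s["tool_pos"],"rot",(R.inv()*T).as_rotvec(),"q",s["qpos"])
```

```bash
python3 tip.py 0 -.2 .15
```

Run:
```python
from h import *
I=cams.capture("top"); s=I[205:270,178:262]; 
cv2.imwrite("pics/p5.png",np.hstack([cv2.resize(s,(420,325),interpolation=cv2.INTER_CUBIC),cv2.resize(I[150:300,290:430],(303,325),interpolation=cv2.INTER_CUBIC)]))
import nuts
print(nuts.f(I,180,262,210,265))
```

```text
t 18.1 G [ 0.5048 -0.2948  0.34  ] lip now [ 0.499  -0.195   0.2671] tip deg -0.03989185224592034 F [ 0.6757  0.5558 -4.7399] open 0.013252652134922388
d_tool [0.0078 0.0055 0.117 ] d_world [ 0.008 -0.005 -0.117] rot [-0.0008  0.0009 -0.0009] q [ 0.867   0.2519 -0.5138  1.3854  0.1226  1.5371 -1.1512]
side before [(283, 279, 11), (291, 285, 26)] now [(281, 267, 20), (286, 282, 17), (282, 298, 22), (296, 298, 7)]
top before [(220, 229, 6), (238, 229, 9), (239, 241, 11), (211, 249, 13)] now [(193, 229, 13), (253, 236, 7), (215, 244, 11), (235, 243, 12), (218, 253, 10)]
[(193, 229, 13), (253, 236, 8), (215, 244, 11), (235, 243, 13), (218, 253, 8)]
```

All five hazelnuts are in the pan (five separate spots in the top view) and the walnuts are still on board. Next is tipping, in stages.

```bash
python3 tip.py 20 -.28 .15 | tail -1;  python3 tip.py 40 -.283 .095 | tail -1; python3 tip.py 55 -.283 .095 | tail -1
```

```text
d_tool [0.0017 0.0693 0.0859] d_world [ 0.006  -0.069  -0.0859] rot [-0.3496 -0.0007  0.0027] q [ 0.865   0.2499 -0.5163  1.3862  0.1219  1.5372 -1.1519]
d_tool [0.0016 0.0438 0.1172] d_world [ 0.0043 -0.0436 -0.1172] rot [-0.6987 -0.0012  0.0026] q [ 0.865   0.2499 -0.5163  1.3862  0.1219  1.5372 -1.1519]
d_tool [0.0017 0.0181 0.1067] d_world [ 0.0028 -0.0179 -0.1067] rot [-0.9605 -0.0016  0.0025] q [ 0.865   0.2499 -0.5163  1.3862  0.1219  1.5372 -1.1519]
```

Scaled: 0.025 m is 0.5, 0.018 m is 0.36, -0.1 rad is -0.0637.

steer_hand(
  ticks={"segments": [[0,0,0.24,0.3,0,0,0],[0,0,0.36,0.5,0,0,0],[0,0,0.36,0.5,0,0,0],[0,0,0.3,0.3,0,0,0],[0,0,0.12,0.12,-0.0318,0,0],[0,0,0,0,-0.0637,0,0],[0,0,0,0,-0.0637,0,0],[0,0,0,0,-0.0637,0,0],[0,0,0,0,0,0,0]]},
  grip_force=60,
)

```text
time: 19.15
tool_pos: [0.5106, -0.3589, 0.2181]
orientation: [0.984, 0.032, 0.005, 0.174]
ft_force: [0.2, 1.3, -2.4]
opening: 0.0137
grasp_force: 60.0
```

```bash
python3 tip.py 40 -.285 .095;python3 tip.py 55 -.285 .095|tail -1
```

Run:
```python
from h import *
# where the camera would see the handle & lip
s=arm.observe(); R=Ro.from_quat(s["orientation"]); G=s["tool_pos"]-.036*R.as_matrix()[:,2]
print(proj("side",G),proj("top",G),proj("top",G+R.apply([0,-.1,.073])))
```

```text
t 19.15 G [ 0.5098 -0.3466  0.252 ] lip now [ 0.5053 -0.2779  0.1491] tip deg 20.03802952290384 F [ 0.2047  1.2755 -2.4198] open 0.013652879012932459
d_tool [ 0.0009 -0.0304  0.0214] d_world [-0.0005  0.0212 -0.0305] rot [-0.3477 -0.0032  0.0065] q [ 0.7673  0.217  -0.477   1.6465  0.457   1.2049 -1.3445]
d_tool [ 0.0011 -0.051   0.0027] d_world [-0.002   0.0469 -0.02  ] rot [-0.6095 -0.004   0.0061] q [ 0.7673  0.217  -0.477   1.6465  0.457   1.2049 -1.3445]
[298.95306547 144.9010682 ] [408.30048843 219.91558846] [378.61815835 226.94143911]
```

Scaled: -0.008 m is -0.16, -0.007 m is -0.14, -0.085 rad is -0.0541.

steer_hand(
  ticks={"segments": [[0,0,-0.16,0.12,-0.0541,0,0],[0,0,-0.16,0.08,-0.0541,0,0.0019],[0,0,-0.16,0.08,-0.0541,0,0.0019],[0,0,-0.14,0.06,-0.0541,0,0],[0,0,0,0,0,0,0],[0,0,0,0,0,0,0]]},
  grip_force=60,
)

```text
time: 19.75
tool_pos: [0.5082, -0.3432, 0.1893]
orientation: [0.941, 0.024, 0.01, 0.336]
ft_force: [0.2, -0.4, -2.1]
opening: 0.0133
grasp_force: 60.0
```

```bash
python3 tip.py 40 -.285 .095;python3 tip.py 55 -.285 .095|tail -1
```

Create wal.py:
```python
from h import *
I=cams.capture("top"); s=I[185:280,325:440].astype(int); b,g,r=s[...,0],s[...,1],s[...,2]
m=((r>b+35)&(r>90)).astype(np.uint8); n,l,st,ce=cv2.connectedComponentsWithStats(m)
print([(int(ce[i][0]+325),int(ce[i][1]+185),int(st[i][4])) for i in range(1,n) if st[i][4]>15])
```

```bash
python3 wal.py
```

```text
t 19.75 G [ 0.507  -0.3204  0.2171] lip now [ 0.5055 -0.2894  0.0973] tip deg 39.28591168580643 F [ 0.1521 -0.4016 -2.0524] open 0.013319756994280868
d_tool [ 0.0021 -0.0052 -0.0021] d_world [ 0.0018  0.0055 -0.0017] rot [-0.0117  0.0021 -0.0052] q [ 0.5802  0.1959 -0.4947  1.8698  0.8658  1.1515 -1.8136]
d_tool [ 0.002  -0.0185 -0.0266] d_world [0.0003 0.0312 0.0089] rot [-0.2735  0.0028 -0.0049] q [ 0.5802  0.1959 -0.4947  1.8698  0.8658  1.1515 -1.8136]
[(336, 192, 106), (384, 194, 894), (391, 267, 1101)]
```

Scaled: -0.008 m is -0.16, -0.007 m is -0.14, -0.09 rad is -0.0573.

steer_hand(
  ticks={"segments": [[0,0.02,-0.16,-0.16,-0.0573,0,0],[0,0.02,-0.16,-0.16,-0.0573,0,0],[0,0,-0.14,-0.16,-0.0573,0,0],[0,0,0,0,0,0,0],[0,0,0,0,0,0,0],[0,0,0,0,0,0,0]]},
  grip_force=60,
)

```text
time: 20.4
tool_pos: [0.5083, -0.3112, 0.1914]
orientation: [0.887, 0.021, 0.013, 0.461]
ft_force: [-0.5, -1.0, -3.7]
opening: 0.0134
grasp_force: 60.1
```

```bash
python3 tip.py 58 -.285 .095
```

Run:
```python
from h import *
cv2.imwrite("pics/t2.png",cams.capture("top")); cv2.imwrite("pics/s2.png",cams.capture("side"))
```

```bash
python3 wal.py
```

```text
t 20.4 G [ 0.5068 -0.2817  0.2121] lip now [ 0.5074 -0.284   0.0883] tip deg 54.889776386836125 F [-0.532  -1.0117 -3.7187] open 0.01339193276266122
d_tool [ 0.0002  0.0039 -0.0084] d_world [-0.0001  0.0046  0.008 ] rot [-0.0536  0.0044 -0.0079] q [ 0.4033  0.2643 -0.5247  1.968   1.1462  1.3323 -2.1715]
[(367, 196, 1485), (401, 211, 24), (366, 237, 21), (377, 266, 1940)]
```

Scaled: -0.004 m is -0.08, -0.13 rad is -0.0828.

steer_hand(
  ticks={"segments": [[0,0,0,-0.08,0.0637,0,0],[0,0,0,0,-0.0637,0,0],[0,0,0,0,0.0637,0,0],[0,0,0,-0.08,-0.0828,0,0],[0,0,0,0,0.0509,0,0],[0,0,0,0,-0.0509,0,0],[0,0,0,0,0,0,0],[0,0,0,0,0,0,0]]},
  grip_force=60,
)

```text
time: 21.35
tool_pos: [0.5081, -0.3031, 0.195]
orientation: [0.88, 0.023, 0.014, 0.474]
ft_force: [0.3, 1.3, -2.9]
opening: 0.0136
grasp_force: 60.1
```

```bash
python3 tip.py 0 -.2 .25
```

Run:
```python
from h import *
t=cams.capture("top")[170:290,300:440]; s=cams.capture("side")[90:260,230:350]
cv2.imwrite("pics/t3.png",cams.capture("top"))
cv2.imwrite("pics/p6.png",np.hstack([cv2.resize(t,(466,400),interpolation=cv2.INTER_CUBIC),cv2.resize(s,(282,400),interpolation=cv2.INTER_CUBIC)]))
```

```bash
python3 wal.py
```

Run:
```python
import cv2
```

```text
t 21.35 G [ 0.5064 -0.2731  0.2149] lip now [ 0.507  -0.279   0.0912] tip deg 56.57078998469716 F [ 0.2731  1.327  -2.8973] open 0.013593260283123474
d_tool [ 0.0051  0.0751 -0.0531] d_world [0.0047 0.0032 0.092 ] rot [ 0.988   0.0001 -0.005 ] q [ 0.3849  0.2717 -0.5367  1.9746  1.1657  1.3663 -2.1991]
[(366, 196, 1472), (400, 211, 24), (408, 215, 19), (366, 237, 22), (375, 266, 2063)]
```

View pics/p6.png

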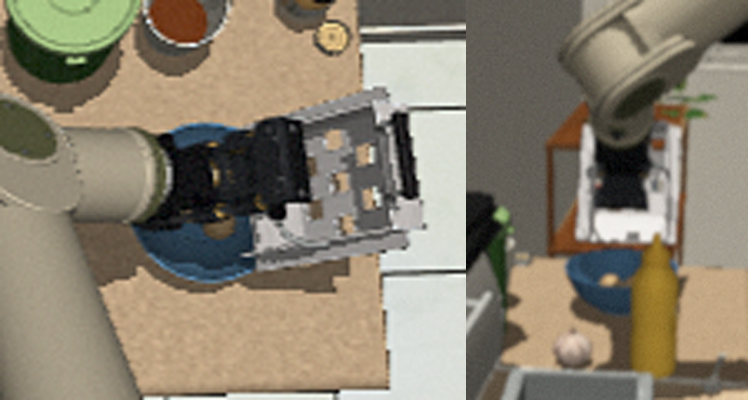

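Scaled: 0.036 m is 0.72, 0.03 m is 0.6, 0.14 rad is 0.0891.

steer_hand(
  ticks={"segments": [[0,0,0.6,-0.42,0,0,0],[0,0,0.72,-0.5,0,0,0],[0,0,0.72,-0.5,0.0637,0,0],[0,0,0,0,0.0891,0,0],[0,0,0,0,0.0891,0,0],[0,0,0,0,0.0891,0,0],[0,0,0,0,0.0891,0,0],[0,0,0,0,0.0891,0,0],[0,0,0,0,0.0891,0,0],[0,0,0,0,0.0286,0,0]]},
  grip_force=60,
)

```text
time: 22.55
tool_pos: [0.5061, -0.3037, 0.32]
orientation: [1.0, 0.024, 0.002, 0.001]
ft_force: [-0.0, 0.0, -4.2]
opening: 0.0135
grasp_force: 60.0
```

```bash
python3 plan.py .5018 0.2727 0.305 0.058; python3 wal.py
```

Run:
```python
from h import *
cv2.imwrite("pics/t4.png",cams.capture("top"))
```

```text
t 22.55 pos [ 0.5061 -0.3037  0.32  ] d_tool [ 0.0234 -0.5759  0.0142] rot [ 0.0015 -0.0031 -0.0098] F [-0.025   0.0389 -4.2172] q [ 0.7675  0.2436 -0.378   1.3495  0.0892  1.5616 -1.1234]
[(346, 226, 2612), (435, 192, 51), (356, 231, 44), (433, 262, 341), (393, 267, 366)]
```

Scaled: -0.045 m is -0.9, -0.03 m is -0.6, -0.01 rad is -0.0064.

steer_hand(
  ticks={"segments": [[0,0.03,-0.6,0,0,0,0],[0,0.036,-0.9,0,0,0,-0.0064],[0,0.036,-0.9,0,0,0,0],[0,0.036,-0.9,0,0,0,0],[0,0.036,-0.9,0,0,0,0],[0,0.036,-0.9,0,0,0,0],[0,0.036,-0.9,0,0,0,0],[0,0.036,-0.9,0,0,0,0],[0,0.036,-0.9,0,0,0,0],[0,0.036,-0.9,0,0,0,0]]},
  grip_force=60,
)

```text
time: 23.65
tool_pos: [0.4974, 0.138, 0.318]
orientation: [0.999, 0.033, 0.003, 0.004]
ft_force: [0.6, -1.0, -3.8]
opening: 0.013
grasp_force: 60.0
```

steer_hand(
  ticks={"segments": [[0,0.036,-0.9,0,0,0,0],[0,0.036,-0.9,0,0,0,0],[0,0.02,-0.6,0,0,0,0],[0,0.01,-0.32,0,0,0,0],[0,0,0,0,0,0,0],[0,0,0,0,0,0,0]]},
  grip_force=60,
)

```text
time: 24.25
tool_pos: [0.4943, 0.2719, 0.3169]
orientation: [0.999, 0.033, 0.002, 0.003]
ft_force: [-0.4, -0.1, -3.5]
opening: 0.0133
grasp_force: 60.0
```

```bash
python3 plan.py .5018 0.2727 0.1051 0.059
```

Create wal2.py:
```python
from h import *
I=cams.capture("top"); I0=cv2.imread("pics/top0.png"); s=I[195:268,325:400].astype(int); b,g,r=s[...,0],s[...,1],s[...,2]
cv2.imwrite("pics/t5.png",I)
m=(r>b+5).astype(np.uint8); yy,xx=np.mgrid[195:268,325:400]; m&=((xx-362)**2+(yy-231)**2<23**2).astype(np.uint8)
n,l,st,ce=cv2.connectedComponentsWithStats(m); print("bowl",[(ce[i].round()+[325,195],st[i][4]) for i in range(1,n) if st[i][4]>8])
d=np.abs(I.astype(int)-I0).max(2)>40; n,l,st,ce=cv2.connectedComponentsWithStats(d[180:290,285:420].astype(np.uint8)); print("diff",[(ce[i].round()+[285,180],st[i][4]) for i in range(1,n) if st[i][4]>4])
```

```bash
python3 wal2.py
```

```text
t 24.25 pos [0.4943 0.2719 0.3169] d_tool [ 0.0066 -0.0016  0.2118] rot [ 0.0065 -0.0044  0.0067] F [-0.4459 -0.142  -3.4943] q [ 0.09    0.2512 -0.8262  1.4046  0.1916  1.5655 -2.2265]
bowl [(array([362., 231.]), np.int32(236))]
diff [(array([361., 232.]), np.int32(276)), (array([294., 246.]), np.int32(7)), (array([293., 252.]), np.int32(6))]
```

The bowl blob is 236 px, about three walnuts, and nothing has changed elsewhere on that side. Now I'll align over the pan and lower.

Scaled: 0.04 m is 0.8, 0.0066 m is 0.132, 0.0067 rad is 0.0043.

steer_hand(
  ticks={"segments": [[0,0.132,-0.032,0.4,0.0041,-0.0028,0.0043],[0,0,0,0.7,0,0,0],[0,0,0,0.8,0,0,0],[0,0,0,0.7,0,0,0],[0,0,0,0.5,0,0,0],[0,0,0,0.2,0,0,0],[0,0,0,0,0,0,0],[0,0,0,0,0,0,0]]},
  grip_force=60,
)

```text
time: 25.1
tool_pos: [0.502, 0.2737, 0.1533]
orientation: [1.0, 0.028, 0.0, -0.001]
ft_force: [0.6, 0.2, -3.7]
opening: 0.0133
grasp_force: 60.0
```

```bash
python3 plan.py .5018 0.2727 0.1051 0.059
```

Run:
```python
from h import *
# compare pull bar and top bar image with expectations: dark bar search in the side view
s=arm.observe(); R=Ro.from_quat(s["orientation"]); G=s["tool_pos"]-.036*R.as_matrix()[:,2]
P=G+R.apply([0,.130,.028]); print("pull expected",P)
I=cams.capture("side")
for e in(-.04,.04): print("end",proj("side",P+R.apply([e,0,0])))
c=proj("side",P+R.apply([-.03,0,0])).round().astype(int); print("col",c,I[c[1]-14:c[1]+15,c[0]].max(axis=1))
c=proj("side",P+R.apply([.03,0,0])).round().astype(int); print("col",c,I[c[1]-14:c[1]+15,c[0]].max(axis=1))
```

```text
t 25.1 pos [0.502  0.2737 0.1533] d_tool [-0.0002  0.0011  0.0482] rot [-0.0019 -0.0005 -0.0027] F [ 0.5506  0.152  -3.679 ] q [ 0.0798  0.3533 -0.7999  1.6436  0.2628  1.2553 -2.2856]
pull expected [0.50927607 0.14391471 0.16104276]
end [293.65748569 217.55683391]
end [263.3542157  216.36933833]
col [290 217] [111 128 126 126 185 216 223 205 151 113  84  62  34  42  77 112 134 155
 160 153 126 102  81  65  61  59  71 101 123]
col [267 217] [ 33  28  30  26  17  19  11  12   7  11  13  12  13  15   7  12  19  59
  84  69  37  14  18  12   9  20  76 139 145]
```

Scaled: 0.015 m is 0.3, 0.008 m is 0.16.

steer_hand(
  ticks={"segments": [[0,0,0.02,0.3,0,0,0],[0,0,0,0.24,0,0,0],[0,0,0,0.16,0,0,0],[0,0,0,0,0,0,0]]},
  grip_force=60,
)

```text
time: 25.55
tool_pos: [0.5003, 0.2721, 0.115]
orientation: [1.0, 0.028, -0.002, -0.0]
ft_force: [0.5, -0.4, -3.5]
opening: 0.0136
grasp_force: 60.0
```

steer_hand(
  ticks={"segments": [[0,0,0,0.1,0,0,0],[0,0,0,0.08,0,0,0],[0,0,0,0,0,0,0]]},
  grip_force=60,
)

```text
time: 25.85
tool_pos: [0.501, 0.2726, 0.1073]
orientation: [1.0, 0.028, -0.001, -0.001]
ft_force: [0.8, 0.6, -3.5]
opening: 0.0127
grasp_force: 60.0
```

```bash
python3 plan.py .5018 0.2727 0.1051 0.059
```

```text
t 25.85 pos [0.501  0.2726 0.1073] d_tool [ 0.0008 -0.      0.0022] rot [-0.0012  0.002  -0.0021] F [ 0.7809  0.5803 -3.5238] q [ 0.066   0.3968 -0.7842  1.6962  0.2981  1.1743 -2.3101]
```

Still hanging freely, with 2 mm to go.

Scaled: 0.002 m is 0.04, 0.001 m is 0.02.

steer_hand(
  ticks={"segments": [[0,0.01,0,0.04,0,0,0],[0,0,0,0.02,0,0,0],[0,0,0,0,0,0,0]]},
  grip_force=60,
)

```text
time: 26.15
tool_pos: [0.5019, 0.2729, 0.1051]
orientation: [1.0, 0.028, -0.0, -0.001]
ft_force: [-0.8, 0.0, -0.7]
opening: 0.013
grasp_force: 60.0
```

```bash
python3 plan.py .5018 0.2727 0.1051 0.059
```

```text
t 26.15 pos [0.5019 0.2729 0.1051] d_tool [-0.0001  0.0001  0.    ] rot [-0.0015  0.0009 -0.0022] F [-0.7915  0.0199 -0.7422] q [ 0.0646  0.4001 -0.7829  1.6971  0.3012  1.1699 -2.3118]
```

The pan has taken the weight at the original height. I'll release and retreat.

Scaled: -0.05 m is -1, -0.04 m is -0.8.

steer_hand(
  ticks={"segments": [[0.05,0,0,0,0,0,0],[0.05,0,0,0,0,0,0],[0.05,0,0,0,0,0,0],[0.05,0,0,0,0,0,0],[0.05,0,0,-0.4,0,0,0],[0.05,0,0,-0.8,0,0,0],[0.05,0,0,-1,0,0,0],[0.05,0,0,-1,0,0,0],[0.05,0,1,-0.6,0,0,0],[0.05,0,1,0,0,0,0]]},
)

```text
time: 27.15
tool_pos: [0.5079, 0.182, 0.2946]
orientation: [1.0, 0.031, 0.002, -0.002]
ft_force: [1.3, -0.7, -0.6]
opening: 0.0503
grasp_force: 0.0
```

steer_hand(
  ticks={"segments": [[0.05,0,1,0,0,0,0],[0.05,0,1,0,0,0,0],[0.05,0,1,0,0,0,0],[0.05,0,1,0,0,0,0],[0.05,0,1,0,0,0,0],[0.05,-0.4,0.8,0,0,0,0],[0.05,0,0,0,0,0,0],[0.05,0,0,0,0,0,0]]},
)

```text
time: 27.95
tool_pos: [0.5035, -0.1117, 0.2901]
orientation: [1.0, 0.027, -0.001, -0.001]
ft_force: [-0.4, 0.5, -0.8]
opening: 0.0503
grasp_force: 0.0
```

```bash
python3 wal2.py
```

Run:
```python
from h import *
def dark(n,I,box):
    x0,x1,y0,y1=box; m=(I[y0:y1,x0:x1].max(2)<45).astype(np.uint8); k,l,st,ce=cv2.connectedComponentsWithStats(m)
    return [(ce[i]+[x0,y0]).round(1).tolist()+[st[i][:4].tolist(),int(st[i][4])] for i in range(1,k) if st[i][4]>25]
for n,b in(("side",(255,300,226,255)),("top",(205,262,215,262))):
    I=cams.capture(n); cv2.imwrite(f"pics/{n}9.png",I); print(n,"before",dark(n,cv2.imread(f"pics/{n}0.png"),b),"\n now",dark(n,I,b))
```

```text
bowl [(array([361., 231.]), np.int32(1590))]
diff [(array([342., 235.]), np.int32(5059)), (array([340., 182.]), np.int32(5)), (array([344., 199.]), np.int32(9)), (array([294., 246.]), np.int32(7)), (array([293., 252.]), np.int32(7)), (array([358., 267.]), np.int32(6)), (array([357., 280.]), np.int32(6))]
side before [[278.9, 233.9, [13, 7, 22, 3], 53], [274.3, 245.9, [4, 17, 31, 7], 183]] 
 now [[278.1, 233.1, [14, 6, 21, 3], 54], [274.4, 245.1, [4, 16, 31, 7], 172]]
top before [[254.0, 231.2, [47, 5, 5, 23], 61], [215.0, 233.6, [8, 8, 5, 22], 79]] 
 now [[255.5, 231.8, [49, 6, 4, 22], 57], [216.6, 233.3, [10, 8, 4, 22], 68]]
```

Run:
```python
import cv2,numpy as np
for f in("top0","top9"):
    s=cv2.imread(f"pics/{f}.png")[218:258,192:246].astype(int); print(f,((s[...,2]-s[...,0]>40)&(s[...,2]>120)).sum())
import nuts
print(nuts.f(cv2.imread("pics/top9.png"),180,262,210,265))
a,b=[cv2.imread(f"pics/{f}.png").astype(int) for f in("top0","t5")]
for n,(x,y) in dict(mustard=(303,250),garlic=(303,223),mill=(172,273),mug=(354,173)).items():
    print(n,np.abs(a-b)[y-9:y+10,x-9:x+10].mean())
```

```text
top0 208
top9 4
side before [(283, 279, 11), (291, 285, 26)] now [(282, 299, 12)]
top before [(220, 229, 6), (238, 229, 9), (239, 241, 11), (211, 249, 13)] now [(253, 236, 4), (214, 244, 2)]
[(253, 237, 4), (214, 244, 2)]
mustard 21.242843951985225
garlic 34.38134810710988
mill 3.765466297322253
mug 49.735918744229
```

```bash
python3 -c "
from bench import arm, cams, ticket
print(ticket.close_job())"
```

```text
the job is handed in; nothing more can be done
None
```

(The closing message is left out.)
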